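# Test the sample case's friction hinge, then shut and button the lid

## Task

The sample case is being made ready to be carried: raise its lid to about half open (some 50 degrees) and let go of it for a couple of seconds to see that the friction hinge holds it there. Then press the lid firmly home until it is fully shut - the buttons will not draw it down - and turn both turnbuttons round over it until they come up against their stops, so that it is secured. Do not force anything, and leave the things standing round the case where they are.

Things in the scene. Friction and masses are not known exactly. Their poses are not given: they have to be found in the camera images.
- case: The sample case, fixed to the table: grey open box 150 (its x) x 130 (its y) x 80 mm high, with a hinged lid and a turnbutton on a post at its left (far) and right (near) side. Origin: centre of its underside. Its x axis points from the front (side of the lip, facing about to the robot's left) to the back, y to its left, z up. The lid's hinge line runs along y at x = 75, z = 80 mm in this frame.
- case_lid (a joint): Angle of the lid (rad): 0 = fully shut, a firm stop; grows as its front edge rises, to 1.8. It starts ajar at 0.05 to 0.25. The hinge friction of 0.75 N m holds the lid (0.25 to 0.45 kg) at any angle; 5 to 7 N at the lip raise it, 2 to 4 N lower it. A flat aluminium plate 134 mm wide; shut, it covers x = -77 to +75 mm, z = 81 to 90 mm of the case's frame.
- lip (a point): Middle of the front edge of the lid's finger lip, at mid thickness, 180 mm from the hinge line. The lip is a flat tongue 90 mm wide (y) and 5 mm thick, standing 28 mm out from the front of the lid plate, free below; shut, its underside lies 81 mm above the table. A tilted fingertip can get under it. Axes: the lid's own (the case's when shut).
- button_left (a joint): Angle of the left (far) turnbutton (rad): 0 = secured, tongue square over the lid, at its stop; grows clockwise seen from above, to 1.9; at 1.57 the tongue points to the front of the case. Friction 0.16 N m; stays where left. Starts at 1.3 to 1.8. Below about 1.1 the tongue is over the lid, 2 mm above it when shut: it jams on a lid over 5 mm up, and does not pull one fully shut.
- button_right (a joint): The same for the right (near) turnbutton: 0 = secured, square over the lid, at its stop; grows anticlockwise seen from above, to 1.9; at 1.57 its tongue, too, points to the front of the case. Starts at 1.3 to 1.8.
- pivot_left (a point): Axis of the left turnbutton, halfway up its fin: x = -30, y = 97, z = 107 mm in the case's frame. The button is a dark steel bar 95 x 18 x 8 mm (z = 92 to 100), its tongue reaching 55 mm, its tail 40 mm from the axis, with an upright fin 8 mm wide and 89 mm long along its middle, top at z = 115, to be pushed from the side. Post under it: 26 mm thick.
- pivot_right (a point): Axis of the right turnbutton (same shape), halfway up its fin: at x = -30, y = -97 mm, z = 107 mm in the case's frame.
- tongue_left (a point): Point on the left button's fin near the end of the tongue, 50 mm from the axis, halfway up the fin.
- tongue_right (a point): Point on the right button's fin near the end of the tongue, 50 mm from the axis, halfway up the fin.
- tape_roll: Roll of masking tape lying flat in front of the lip, to the robot's left, 98 x 96 x 25 mm, a bystander; origin: centre of its underside.
- screwdriver: Screwdriver 199 mm long lying between the case and the robot, a bystander; origin: centre of its underside.
- dye_jar: White jar with yellow cap, diameter 50, 66 mm high, standing behind the case, a bystander; origin: centre of its underside.
- nail_brush: Grey scrubbing brush 30 x 85 x 55 mm with a bow handle, behind the case, to the robot's right, a bystander; origin: centre of its underside.

How it is judged:
On the way:
1. the lid stands about half open (0.6 to 1.2 rad), at rest, untouched by the robot for one and a half seconds (value of joint case_lid between 0.6 and 1.2 rad and velocity of joint case_lid between -0.03 and 0.03 rad/s and contact force between each of the fingers, the arm and case below 0.2 N), for 1.5 s.
At the end, for the whole second after the job is handed in: The lid is fully shut (within 0.009 rad, 1.6 mm at the lip), both turnbuttons point square over it (within 0.12 rad of their stops), the robot has let go of the case, and the four bystanders stand within 30 mm of where they were (value of joint case_lid below 0.009 rad and value of joint each of button_left, button_right below 0.12 rad and distance of each of tape_roll, screwdriver, dye_jar, nail_brush from where it was at the start of the episode below 0.03 m and contact force between each of the fingers, the arm and case below 0.2 N); the robot touches nothing.
It fails at once if the robot pushes on the case, lid or a button with more than 60 N (contact force between any of the fingers, the arm and case above 60 N).
It fails at once if a bystander is pushed more than 30 mm away or the jar is knocked over (distance of any of tape_roll, screwdriver, dye_jar, nail_brush from where it was at the start of the episode above 0.03 m or angle between dye_jar's own z axis and vertical above 0.5 rad).
It also fails if it takes over 72 s, if anything falls off the work surface, if the arm or the gripper's body presses on something with over 40 N, if the wrist force passes 120 N, or if a joint passes its speed limit or range.

## Robot

A 7-joint arm with a two-finger parallel gripper is mounted at the origin on a cart in front of the work surface, level with it; the furniture and walls round the work are solid. World frame = base frame: x ahead of the robot, y to its left, z up, the work surface at z = 0. Lengths are in m, angles in rad, forces in N, time in s.
With the tool pointing down it reaches from about 0.4 to 0.85 m from the base axis. Payload 10.4 kg.
Tool frame: the origin (TCP) lies midway between the tips of the shut fingers; the grasp point (between the pads) lies 19 mm behind it (grip_point_offset is the distance from the TCP to the grasp point, in m); y points along the fingers, z is the direction in which the jaws open and shut, and the axes are right-handed (so a half turn about y gives the same grasp; the last joint's range is limited). The gripper opens to 85 mm and grips with 20 to 120 N. Pads are 22 mm wide; open, the fingers measure 114 mm over their backs; the gripper's body (76 mm by 85 mm) begins 54 mm behind the grasp point. The pads swing forward as they close: fully open they stand 13 mm farther back than shut.
Start: joints at [1.199, 0.332, -0.065, 1.46, 0.022, 1.35, -0.088], TCP at [0.214, -0.587, 0.231] pointing down, gripper open.
Joint ranges: [-2.6, 2.6], [-0.5, 2.12], [-1.47, 1.34], [0.16, 2.42], [-1.27, 4.41], [0.06, 2.06], [-2.6, 2.6]. Speed limits (rad/s): [2.22, 2.22, 2.79, 2.79, 3.14, 3.14, 3.14].

## Interface

Orientations are given as a unit quaternion [x, y, z, w].
In Python, from workcell import * gives the robot as it stands.
- The arm moves only by the tool send_rows, never from a script. Its argument "motion" is a list of rows, each a list of 7 numbers: the opening in per cent of the stroke, from 0 (shut) to 100 (fully open), then the shift along the tool's x, y, z in m, then the turn, a rotation vector about the tool's x, y, z in rad. In form: [[claw, tx, ty, tz, ax, ay, az], ...]. A call has 1 to 10 rows; each row is the pose to reach, as a shift and turn from the pose commanded when the call began, along the tool's axes at that moment; what a row does not reach only later rows make up. A row lasts 1/12 s, in which the tool goes at most 41.7 mm and 7.16 degrees, less where a joint would pass 70% of its speed; a pose out of reach is approached as far as the arm can. A call with a gripper value outside its range is refused whole. The fingers move at their own pace and stop on an object; "squeeze" is the grip in N (left out, the last holds). Time passes only in rows, so rows that repeat a pose let the fingers close. It gives the time, the measured TCP pose, the force and the opening at its end, in the units of the state.
- get_obs(): the state, without advancing time (a new reading comes with each control period).
- camera(name): name is "side" or "top" or "wrist"; returns a dict with "pixels" (420x560x3 uint8, red, green, blue), "range_z" (420x560 float32, m along the optical axis (not along the pixel's ray), 0 where there is no reading), "fovy" (degrees; the focal length in pixels is half the picture's height over the tangent of half this angle, whatever the lens; pixels are square), "cx", "cy" (the principal point, pixels), "view" (4x4, takes a point from world to camera coordinates); the wrist camera has in their place "T_tool_cam" (4x4, takes a point from camera to tool coordinates, whose origin is the TCP and whose axes are the tool frame's). Camera axes: x right, y down, z forward; pixel columns grow to the right and rows downward; lengths in m; the calibration is good to about 2 mm. A picture is of the moment at which its call begins: read the wrist's pose just before it.
- hand_in(): hands the job in, once; it reports no verdict.
The state is a dict: "clock": time; "joint_pos": joint angles; "joint_velocities": joint speeds; "tau": joint torques, N m; "position": TCP position; "ee_rot": TCP orientation; "ft_force": force on the tool from outside, world axes, zero at the start; "torque": the same for the moment, N m; "grip_width": opening from 0.0 (shut) to 1.0 (fully open).
Only numpy, scipy, OpenCV 4.12 (cv2) and the standard library are available. Lean on these libraries where they do the work, as an engineer would, in place of code of your own. Each camera call takes 0.05 s, during which the arm holds its last target.

## Working session

There is one attempt and no reset: what is moved stays moved. The work goes in short steps, Python scripts to look and compute and a tool call to move; the robot and the scene stay as the last step left them, time stands still between calls to the robot, and variables do not carry over. Pictures are saved under pics/ and viewed, and the job is handed in when it is done.

Besides the shell and the picture viewer there is one more tool, called by a JSON object that holds its "fn" and its "kwargs", one argument or row to a line. send_rows: Moves the arm, as the interface text tells. Its arguments: {"type":"object","properties":{"motion":{"type":"array"},"squeeze":{"type":"number"}},"required":["motion"]}

```bash
mkdir -p pics; ls; python3 - <<'E'
from workcell import *
import cv2,numpy as np
o=get_obs()
for k,v in o.items(): print(k,np.round(v,4))
for n in ["side","top","wrist"]:
    c=camera(n); cv2.imwrite(f"pics/{n}0.png",c["pixels"][:,:,::-1]); np.savez(f"/tmp/{n}0.npz",**c)
    print(n,c["fovy"],c["cx"],c["cy"]); print(np.round(c.get("view",c.get("T_tool_cam")),4))
E
```

```text
pics
clock 0.0
joint_pos [ 1.1994  0.3329 -0.0647  1.4609  0.0216  1.3499 -0.0885]
joint_velocities [-0.0003  0.0001 -0.0012 -0.0016 -0.     -0.0014 -0.0017]
tau [-1.20000e-03 -6.25441e+01  4.84000e-02 -3.91605e+01  1.61000e-02
  9.90000e-03  0.00000e+00]
position [ 0.2135 -0.587   0.2305]
ee_rot [-0.1228  0.6969 -0.6959  0.1226]
ft_force [-0.2574 -0.3123  0.2697]
torque [-0.0453  0.0159 -0.0144]
grip_width 0.9977
side 46.10254674986299 284.51292773873695 210.55879885349478
[[-0.9992  0.0346  0.0215  0.4986]
 [-0.0014  0.4992 -0.8665  0.0683]
 [-0.0407 -0.8658 -0.4988  1.0408]
 [ 0.      0.      0.      1.    ]]
top 42.07958586530381 272.3990138434463 192.4605565926446
[[ 0.0149 -0.9999  0.0052 -0.0185]
 [-0.9814 -0.0156 -0.1914  0.5189]
 [ 0.1915 -0.0023 -0.9815  1.3737]
 [ 0.      0.      0.      1.    ]]
wrist 64.37540136059413 272.1743622565394 207.11976463228802
[[-1.100e-03  9.557e-01  2.945e-01 -7.670e-02]
 [ 5.000e-04 -2.945e-01  9.557e-01 -1.435e-01]
 [ 1.000e+00  1.200e-03 -1.000e-04 -2.000e-04]
 [ 0.000e+00  0.000e+00  0.000e+00  1.000e+00]]
```

View pics/side0.png

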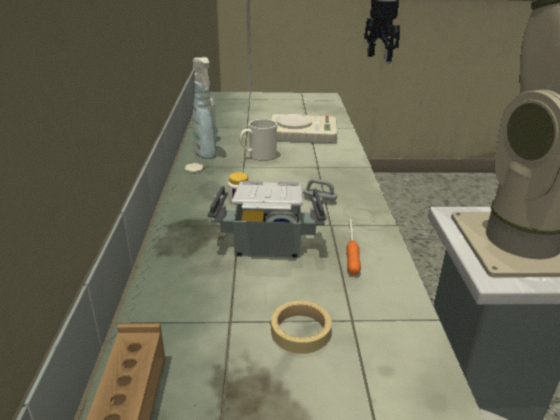

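View pics/top0.png

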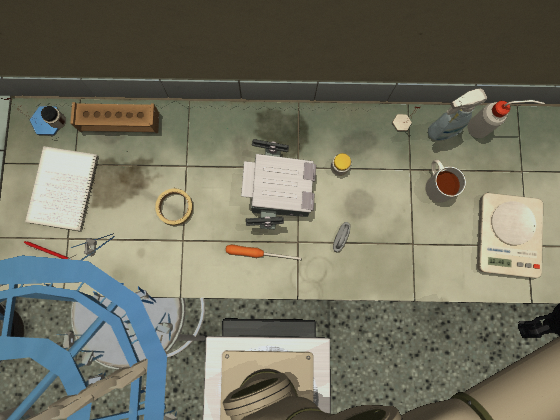

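```bash
cat > h.py <<'E'
import numpy as np,cv2
def load(n): return dict(np.load(f"/tmp/{n}.npz"))
def K(c): 
    h=c["range_z"].shape[0]; return h/2/np.tan(np.radians(float(c["fovy"]))/2)
def cloud(c):
    f=K(c); z=c["range_z"]; v,u=np.mgrid[:z.shape[0],:z.shape[1]]
    P=np.stack([(u-c["cx"])/f*z,(v-c["cy"])/f*z,z],-1)
    R=c["view"][:3,:3];t=c["view"][:3,3]
    return (P-t)@R
def ray_plane(c,u,v,h):
    f=K(c);R=c["view"][:3,:3];t=c["view"][:3,3]
    d=np.array([(u-c["cx"])/f,(v-c["cy"])/f,1])@R; o=-R.T@t
    return o+d*(h-o[2])/d[2]
def proj(c,p):
    f=K(c); q=c["view"][:3,:3]@np.asarray(p)+c["view"][:3,3]
    return q[0]/q[2]*f+c["cx"],q[1]/q[2]*f+c["cy"]
E
python3 - <<'E'
from h import *
for n,(x0,x1,y0,y1) in dict(top0=(220,340,120,250),side0=(180,350,160,270)).items():
    c=load(n); im=c["pixels"][y0:y1,x0:x1,::-1]
    cv2.imwrite(f"pics/{n}z.png",cv2.resize(im,None,fx=4.5,fy=4.5,interpolation=cv2.INTER_CUBIC))
    P=cloud(c); z=P[...,2]
    print(n,np.isfinite(z).all(),(c["range_z"]==0).sum())
    if n=="top0":
        for (u,v) in [(290,200),(270,165),(250,180),(255,195),(300,200),(310,170),(200,150)]: print(u,v,P[v,u].round(4))
E
```

```text
top0 True 879
290 200 [ 0.4897 -0.0546  0.106 ]
270 165 [ 0.577  -0.0033  0.1136]
250 180 [0.5359 0.0458 0.1214]
255 195 [0.4987 0.0327 0.1183]
300 200 [ 0.4917 -0.0801  0.0975]
310 170 [ 0.5697 -0.1051  0.0969]
200 150 [0.6437 0.1893 0.0023]
side0 True 1011
```

View pics/top0z.png

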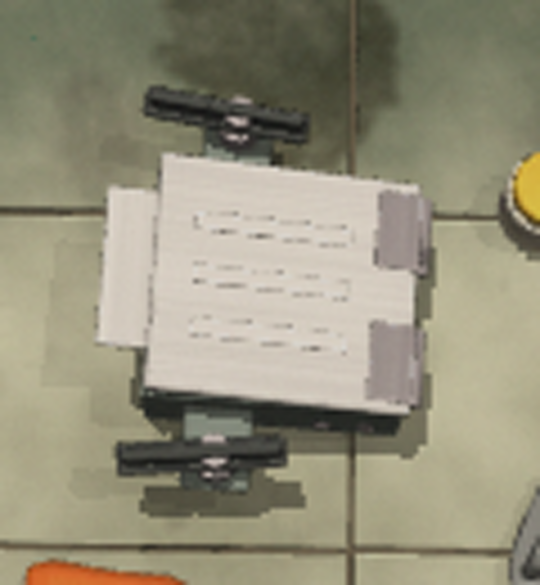

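View pics/side0z.png

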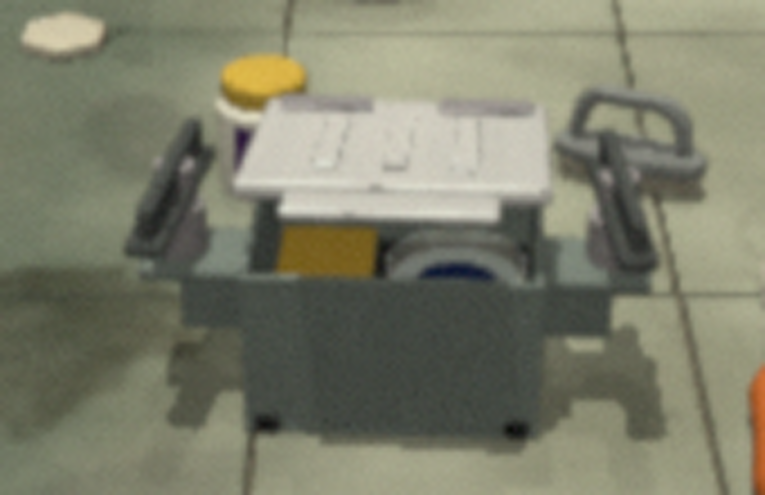

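```bash
cat >> h.py <<'E'
def ana(c,pr=True):
    P=cloud(c); rgb=c["pixels"].astype(int); g=rgb.mean(-1); z=P[...,2]
    roi=np.zeros(z.shape,bool); roi[120:250,220:345]=1
    lid=roi&(g>150)&(z>0.075)&(c["range_z"]>0)
    n,l,s,_=cv2.connectedComponentsWithStats(lid.astype(np.uint8)); k=1+np.argmax(s[1:,4]); lid=l==k
    Q=P[lid]; m=Q.mean(0); _,_,V=np.linalg.svd(Q-m); nn=V[2]*np.sign(V[2,2])
    r=cv2.minAreaRect(Q[:,:2].astype(np.float32)*1000)
    print("lid",m.round(4),"n",nn.round(4),"tilt",np.arccos(nn[2]).round(3),"rect",r)
    out=[]
    b=roi&(g<75)&(z>0.085)&(c["range_z"]>0)
    n,l,s,cen=cv2.connectedComponentsWithStats(b.astype(np.uint8))
    for k in range(1,n):
        if s[k,4]>60:
            q=P[l==k]; zz=q[:,2]; rr=cv2.minAreaRect(q[:,:2].astype(np.float32)*1000)
            bx=cv2.boxPoints(rr); print("dark",s[k],cen[k].round(1),"m",q.mean(0).round(4),"z",np.percentile(zz,[5,50,95]).round(3),"rect",[np.round(x,1) for x in rr])
E
python3 - <<'E'
from h import *
c=load("top0"); ana(c)
for p in [(272.4,147.3),(267.5,221.2)]:
    print(ray_plane(c,*p,0.115).round(4), ray_plane(c,*p,0.1).round(4))
P=cloud(c)
for v in [147,151,217,221,224]: print(v,P[v,250:292:4,2].round(3))
E
```

```text
lid [ 0.5335 -0.019   0.1124] n [-0.0101 -0.2111  0.9774] tilt 0.213 rect ((534.690185546875, -23.127151489257812), (177.1995086669922, 134.0169219970703), 87.23003387451172)
dark [252 139  37  14 221] [269.8 145.5] m [ 0.6297 -0.0019  0.1065] z [0.094 0.106 0.119] rect [array([631.3,  -2. ]), array([94.4, 22.2]), np.float64(79.7)]
dark [246 217  38   9 242] [264.2 220.7] m [0.4363 0.0087 0.1074] z [0.096 0.107 0.118] rect [array([437.2,   8.1]), array([18.3, 93.1]), np.float64(4.0)]
[ 0.6228 -0.0086  0.115 ] [ 0.627  -0.0086  0.1   ]
[0.4342 0.0006 0.115 ] [0.4363 0.0007 0.1   ]
147 [0.003 0.004 0.    0.096 0.093 0.103 0.111 0.109 0.115 0.12  0.001]
151 [-0.002 -0.     0.003  0.007  0.066  0.082  0.092  0.069 -0.002  0.096
  0.   ]
217 [-0.002  0.005  0.005  0.066  0.104  0.104  0.1    0.104  0.104  0.001
  0.004]
221 [ 0.116  0.117  0.117  0.115  0.114  0.12   0.109  0.104  0.092  0.003
 -0.001]
224 [ 1.020e-01  1.030e-01  9.700e-02  1.000e-01  9.300e-02  9.000e-02
  6.600e-02 -4.000e-03 -1.000e-03  1.448e+00 -0.000e+00]
```

```bash
cat >> h.py <<'E'
from scipy.spatial.transform import Rotation as Ro
# case frame in world
CX=np.array([-.048,-.9988,0]);CX/=np.linalg.norm(CX);CY=np.array([-CX[1],CX[0],0]);CO=np.array([.533,-.0353,0])
def cw(x,y,z): return CO+CX*x*1e-3+CY*y*1e-3+np.array([0,0,z*1e-3])
def wc(p): q=np.asarray(p)-CO; return np.array([q@CX,q@CY,q[2]])*1e3
def Rd(d,zax):
    y=np.array(d,float);y/=np.linalg.norm(y); z=np.array(zax,float); z-=y*(z@y); z/=np.linalg.norm(z)
    return Ro.from_matrix(np.stack([np.cross(y,z),y,z],1))
def go(o,p,Rt=None):
    R=Ro.from_quat(o["ee_rot"]); Rt=Rt or R
    s=R.inv().apply(np.asarray(p)-o["position"]); w=(R.inv()*Rt).as_rotvec()
    print("shift",s.round(4).tolist(),"turn",w.round(4).tolist(),"rows",max(np.linalg.norm(s)/.0417,np.degrees(np.linalg.norm(w))/7.16).round(1))
E
python3 - <<'E'
from h import *
from workcell import *
o=get_obs(); R=Ro.from_quat(o["ee_rot"]); print(R.as_matrix().round(3))
print("lip shut",cw(-105,0,83),"pivL",cw(-30,97,107),"pivR",cw(-30,-97,107))
d=[0,0,-1]
go(o,[.42,-.2,.38],Rd(d,[0,1,0])); go(o,[.42,-.2,.38],Rd(d,[0,-1,0])); go(o,[.42,-.2,.38],Rd(d,[1,0,0]));go(o,[.42,-.2,.38],Rd(d,[-1,0,0]))
E
```

```text
[[-0.94  -0.     0.342]
 [-0.342  0.001 -0.94 ]
 [ 0.    -1.    -0.001]]
lip shut [0.53804024 0.06957896 0.083     ] pivL [ 0.63132825 -0.0099908   0.107     ] pivR [ 0.43755189 -0.00067836  0.107     ]
shift [-0.3264, -0.149, -0.2934] turn [0.0003, -2.7928, -0.0014] rows 22.3
shift [-0.3264, -0.149, -0.2934] turn [0.001, 0.3488, 0.0002] rows 11.1
shift [-0.3264, -0.149, -0.2934] turn [0.0009, -1.222, -0.0006] rows 11.1
shift [-0.3264, -0.149, -0.2934] turn [0.0006, 1.9196, 0.001] rows 15.4
```

View pics/wrist0.png

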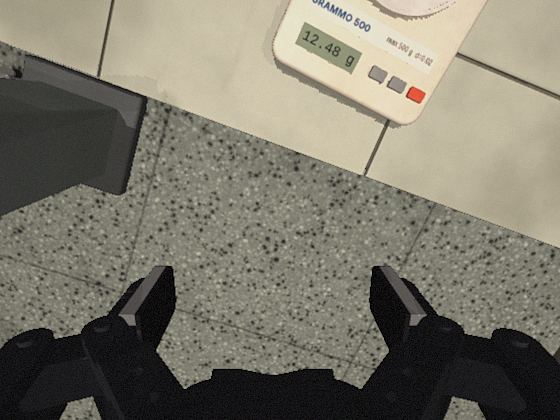

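{"fn": "send_rows", "kwargs": {
  "motion": [
    [0,-0.03,-0.014,-0.03,0,-0.12,0],
    [0,-0.06,-0.028,-0.06,0,-0.24,0],
    [0,-0.09,-0.042,-0.09,0,-0.36,0],
    [0,-0.12,-0.056,-0.12,0,-0.48,0],
    [0,-0.15,-0.07,-0.15,0,-0.6,0],
    [0,-0.18,-0.084,-0.18,0,-0.72,0],
    [0,-0.21,-0.098,-0.21,0,-0.84,0],
    [0,-0.25,-0.112,-0.235,0,-0.96,0],
    [0,-0.28,-0.13,-0.26,0,-1.08,0],
    [0,-0.32,-0.15,-0.28,0,-1.2,0]
  ],
  "squeeze": 20
}}

```text
clock: 0.98
position: [0.3977, -0.2386, 0.3676]
ee_rot: [0.496, -0.504, 0.504, -0.496]
ft_force: [1.0, -0.8, 0.3]
grip_width: 0.002
```

```bash
cat > st.py <<'E'
from h import *
from workcell import *
o=get_obs()
def show():
    print("t",o["clock"],"q",np.round(o["joint_pos"],2),"p",o["position"].round(4) if hasattr(o["position"],"round") else o["position"],"F",np.round(o["ft_force"],1),"g",round(o["grip_width"],2))
    print(Ro.from_quat(o["ee_rot"]).as_matrix().round(3).tolist(),"case",wc(o["position"]).round(1))
show()
E
python3 - <<'E'
from st import *
go(o,[.5,.2,.35],Rd([0,-.5,-.866],[1,0,0]))
go(o,[.53,.2,.3],Rd([0,-.906,-.423],[1,0,0]))
E
```

```text
t 0.9833 q [ 0.9  -0.05 -0.43  1.6  -0.02  1.58  0.45] p [ 0.3977 -0.2386  0.3676] F [ 1.  -0.8  0.3] g 0.0
[[-0.016, -0.0, 1.0], [-1.0, -0.001, -0.016], [0.001, -1.0, -0.0]] case [ 209.5 -125.4  367.6]
shift [-0.4402, 0.0173, 0.0953] turn [0.0045, -0.0156, -0.523] rows 10.8
shift [-0.4407, 0.0673, 0.1253] turn [0.0094, -0.0141, -1.1334] rows 11.1
```

{"fn": "send_rows", "kwargs": {
  "motion": [
    [0,-0.04,0,0.01,0,0,0],
    [0,-0.08,0,0.02,0,0,0],
    [0,-0.12,0,0.03,0,0,0],
    [0,-0.16,0,0.04,0,0,0],
    [0,-0.2,0,0.05,0,0,-0.1],
    [0,-0.24,0,0.06,0,0,-0.2],
    [0,-0.28,0,0.07,0,0,-0.3],
    [0,-0.32,0,0.08,0,0,-0.4],
    [0,-0.36,0,0.09,0,0,-0.5],
    [0,-0.4,0,0.1,0,0,-0.6]
  ]
}}

```text
clock: 1.82
position: [0.4993, 0.129, 0.3675]
ee_rot: [0.615, -0.351, 0.62, -0.337]
ft_force: [1.1, -1.6, 0.1]
grip_width: 0.001
```

```bash
python3 - <<'E'
from st import *
go(o,[.538,.16,.2],Rd([0,-.906,-.423],[1,0,0]))
E
```

```text
t 1.8167 q [ 0.11  0.37 -0.98  1.38  0.69  1.97 -0.79] p [0.4993 0.129  0.3675] F [ 1.1 -1.6  0.1] g 0.0
[[-0.016, -0.013, 1.0], [-0.85, -0.526, -0.021], [0.526, -0.85, -0.003]] case [-162.5  -41.6  367.5]
shift [-0.1151, 0.1256, 0.0386] turn [0.0176, -0.0116, -0.5797] rows 4.6
```

{"fn": "send_rows", "kwargs": {
  "motion": [
    [0,-0.02,0.02,0.01,0,0,-0.1],
    [0,-0.04,0.04,0.02,0,0,-0.2],
    [0,-0.06,0.06,0.03,0,0,-0.3],
    [0,-0.08,0.08,0.035,0,0,-0.4],
    [0,-0.1,0.1,0.039,0,0,-0.5],
    [0,-0.12,0.115,0.039,0,0,-0.58],
    [0,-0.12,0.115,0.039,0,0,-0.58]
  ]
}}

```text
clock: 2.4
position: [0.535, 0.1707, 0.1984]
ee_rot: [0.696, -0.156, 0.686, -0.144]
ft_force: [-0.9, -0.4, -1.2]
grip_width: 0.001
```

```bash
python3 - <<'E'
from st import *
for n in ["side","wrist"]:
    c=camera(n); cv2.imwrite(f"pics/{n}1.png",c["pixels"][:,:,::-1])
E
```

```text
t 2.4 q [-0.56  0.77 -0.35  1.35  0.89  2.05 -0.96] p [0.535  0.1707 0.1984] F [-0.9 -0.4 -1.2] g 0.0
[[0.009, -0.019, 1.0], [-0.415, -0.91, -0.013], [0.91, -0.414, -0.016]] case [-205.8   -7.9  198.4]
```

View pics/side1.png

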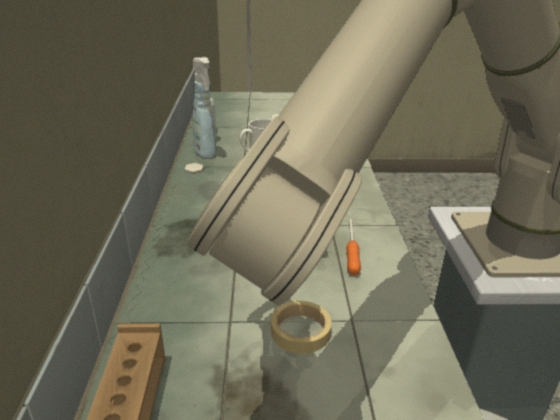

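View pics/wrist1.png

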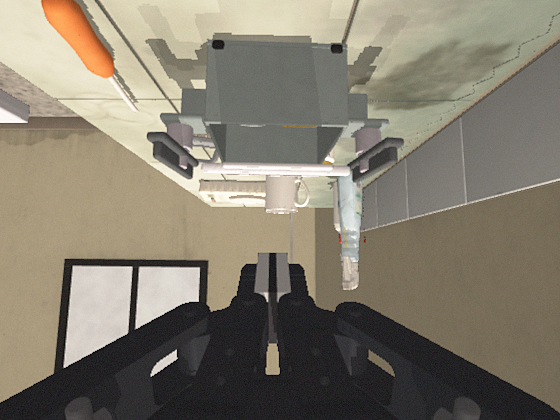

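```bash
python3 - <<'E'
from st import *
for p in [(-150,0,150),(-150,0,85),(-90,0,85),(-88,0,110),(-85,0,127),(-76,0,145),(-66,0,163),(-51,0,180),(-36,0,196)]:
    print(p,cw(*p).round(4),end=" "); go(o,cw(*p))
E
```

```text
t 2.5 q [-0.55  0.76 -0.36  1.34  0.89  2.05 -0.96] p [0.5375 0.1689 0.2055] F [0.3 0.4 0.5] g 0.0
[[-0.002, -0.02, 1.0], [-0.425, -0.905, -0.019], [0.905, -0.425, -0.007]] case [-204.2   -5.4  205.5]
(-150, 0, 150) [0.5402 0.1145 0.15  ] shift [-0.0271, 0.0728, 0.0042] turn [0.0, 0.0, 0.0] rows 1.9
(-150, 0, 85) [0.5402 0.1145 0.085 ] shift [-0.086, 0.1004, 0.0046] turn [0.0, 0.0, 0.0] rows 3.2
(-90, 0, 85) [0.5373 0.0546 0.085 ] shift [-0.0605, 0.1547, 0.0029] turn [0.0, 0.0, 0.0] rows 4.0
(-88, 0, 110) [0.5372 0.0526 0.11  ] shift [-0.037, 0.1459, 0.0026] turn [0.0, 0.0, 0.0] rows 3.6
(-85, 0, 127) [0.5371 0.0496 0.127 ] shift [-0.0204, 0.1413, 0.0024] turn [0.0, 0.0, 0.0] rows 3.4
(-76, 0, 145) [0.5366 0.0406 0.145 ] shift [-0.0002, 0.1419, 0.002] turn [0.0, 0.0, 0.0] rows 3.4
(-66, 0, 163) [0.5362 0.0306 0.163 ] shift [0.0203, 0.1433, 0.0016] turn [0.0, 0.0, 0.0] rows 3.5
(-51, 0, 180) [0.5354 0.0156 0.18  ] shift [0.042, 0.1496, 0.001] turn [0.0, 0.0, 0.0] rows 3.7
(-36, 0, 196) [0.5347 0.0007 0.196 ] shift [0.0629, 0.1564, 0.0005] turn [0.0, 0.0, 0.0] rows 4.0
```

{"fn": "send_rows", "kwargs": {
  "motion": [
    [0,-0.02,0.025,0.003,0,0,0],
    [0,-0.042,0.05,0.003,0,0,0],
    [0,-0.064,0.075,0.003,0,0,0],
    [0,-0.086,0.1,0.003,0,0,0],
    [0,-0.086,0.1,0.003,0,0,0],
    [0,-0.086,0.1,0.003,0,0,0]
  ]
}}

```text
clock: 3.0
position: [0.54, 0.1126, 0.0881]
ee_rot: [0.689, -0.164, 0.69, -0.146]
ft_force: [0.1, -0.1, 1.6]
grip_width: -0.002
```

```bash
python3 - <<'E'
from st import *
c=camera("wrist"); cv2.imwrite(f"pics/wrist2.png",c["pixels"][:,:,::-1])
for p in [(-120,0,85),(-90,0,85),(-90,0,95)]: go(o,cw(*p))
E
```

```text
t 3.0 q [-0.49  0.85 -0.34  1.47  0.91  1.87 -1.09] p [0.54   0.1126 0.0881] F [ 0.1 -0.1  1.6] g -0.0
[[-0.007, -0.024, 1.0], [-0.428, -0.904, -0.025], [0.904, -0.428, -0.004]] case [-1.48e+02 -1.00e-01  8.81e+01]
shift [0.0092, 0.0266, -0.0006] turn [0.0, 0.0, 0.0] rows 0.7
shift [0.022, 0.0538, -0.0013] turn [0.0, 0.0, 0.0] rows 1.4
shift [0.0311, 0.0495, -0.0013] turn [0.0, 0.0, 0.0] rows 1.4
```

View pics/wrist2.png

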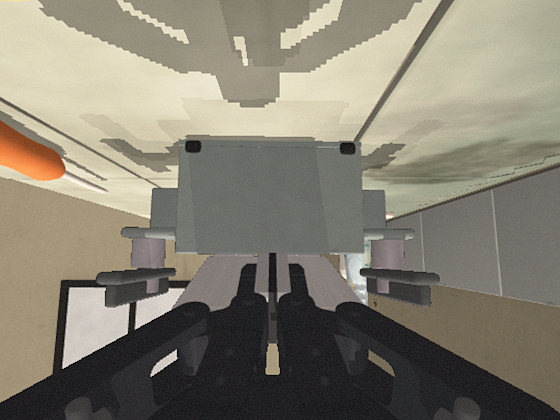

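{"fn": "send_rows", "kwargs": {
  "motion": [
    [0,0.004,0.014,-0.001,0,0,0],
    [0,0.009,0.027,-0.001,0,0,0],
    [0,0.015,0.04,-0.001,0,0,0],
    [0,0.022,0.053,-0.001,0,0,0],
    [0,0.022,0.053,-0.001,0,0,0]
  ]
}}

```text
clock: 3.47
position: [0.5385, 0.0553, 0.087]
ee_rot: [0.688, -0.163, 0.692, -0.146]
ft_force: [-0.8, -0.3, 0.0]
grip_width: -0.0
```

```bash
python3 - <<'E'
from st import *
for p in [(-90,0,95),(-88,0,110),(-85,0,127),(-76,0,145),(-66,0,163),(-51,0,180),(-36,0,196)]: go(o,cw(*p))
E
```

```text
t 3.4667 q [-0.42  0.79 -0.32  1.58  0.93  1.79 -1.08] p [0.5385 0.0553 0.087 ] F [-0.8 -0.3  0. ] g -0.0
[[-0.01, -0.022, 1.0], [-0.427, -0.904, -0.024], [0.904, -0.427, -0.0]] case [-90.7   1.1  87. ]
shift [0.0076, -0.0028, -0.0011] turn [0.0, 0.0, 0.0] rows 0.2
shift [0.022, -0.0074, -0.0012] turn [0.0, 0.0, 0.0] rows 0.6
shift [0.0386, -0.012, -0.0012] turn [0.0, 0.0, 0.0] rows 1.0
shift [0.0588, -0.0115, -0.0015] turn [0.0, 0.0, 0.0] rows 1.4
shift [0.0793, -0.0102, -0.0017] turn [0.0, 0.0, 0.0] rows 1.9
shift [0.1011, -0.0039, -0.0021] turn [0.0, 0.0, 0.0] rows 2.4
shift [0.122, 0.0029, -0.0024] turn [0.0, 0.0, 0.0] rows 2.9
```

Inserted without contact; start raising.

{"fn": "send_rows", "kwargs": {
  "motion": [
    [0,0.007,-0.003,-0.001,0,0,0],
    [0,0.014,-0.005,-0.001,0,0,0],
    [0,0.02,-0.007,-0.001,0,0,0],
    [0,0.026,-0.009,-0.001,0,0,0],
    [0,0.032,-0.011,-0.001,0,0,0],
    [0,0.038,-0.012,-0.001,0,0,0],
    [0,0.038,-0.012,-0.001,0,0,0]
  ]
}}

```text
clock: 4.05
position: [0.5362, 0.0514, 0.124]
ee_rot: [0.69, -0.162, 0.69, -0.147]
ft_force: [-0.1, 0.6, -0.8]
grip_width: 0.002
```

```bash
python3 - <<'E'
from st import *
c=camera("top"); cv2.imwrite(f"pics/top2.png",c["pixels"][:,:,::-1])
for p in [(-76,0,145),(-66,0,163),(-51,0,180),(-36,0,196)]: go(o,cw(*p))
E
```

```text
t 4.05 q [-0.41  0.73 -0.33  1.59  0.93  1.82 -1.04] p [0.5362 0.0514 0.124 ] F [-0.1  0.6 -0.8] g 0.0
[[-0.005, -0.021, 1.0], [-0.426, -0.904, -0.022], [0.905, -0.426, -0.004]] case [-86.8  -0.9 124. ]
shift [0.0236, 0.0008, 0.0006] turn [0.0, 0.0, 0.0] rows 0.6
shift [0.0441, 0.0022, 0.0002] turn [0.0, 0.0, 0.0] rows 1.1
shift [0.0659, 0.0085, -0.0002] turn [0.0, 0.0, 0.0] rows 1.6
shift [0.0868, 0.0153, -0.0007] turn [0.0, 0.0, 0.0] rows 2.1
```

View pics/top2.png

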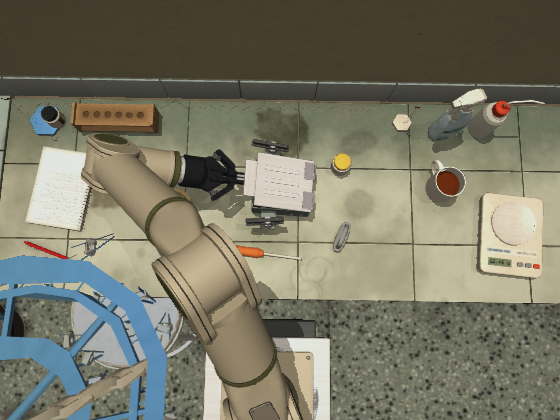

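```bash
python3 - <<'E'
from st import *
c=camera("top"); ana(c)
E
```

```text
t 4.1 q [-0.41  0.73 -0.33  1.59  0.93  1.82 -1.04] p [0.5362 0.0514 0.1238] F [0.3 0.7 0.2] g 0.0
[[-0.005, -0.021, 1.0], [-0.426, -0.905, -0.021], [0.905, -0.426, -0.004]] case [-86.7  -1.  123.8]
lid [ 0.5329 -0.0256  0.1216] n [-0.0163 -0.3195  0.9474] tilt 0.326 rect ((533.944580078125, -27.408767700195312), (172.92796325683594, 133.78492736816406), 87.21236419677734)
dark [252 140  37  12 169] [270.3 146.1] m [ 0.6286 -0.0033  0.1051] z [0.094 0.103 0.117] rect [array([632. ,  -2.3]), array([94.2, 19.6]), np.float64(79.2)]
dark [220 150  25  47 558] [228.1 174.1] m [0.5416 0.0976 0.1585] z [0.14  0.16  0.174] rect [array([543.2,  88.8]), array([114.2,  57.5]), np.float64(2.9)]
dark [269 217  15   8  73] [276.  220.4] m [ 0.4378 -0.0203  0.1065] z [0.097 0.104 0.119] rect [array([439.8, -20.3]), array([16.9, 36. ]), np.float64(5.1)]
dark [246 218  22   8 104] [255.8 221.5] m [0.4342 0.0295 0.1066] z [0.097 0.105 0.118] rect [array([436.1,  28.6]), array([17.3, 52.2]), np.float64(4.8)]
```

{"fn": "send_rows", "kwargs": {
  "motion": [
    [0,0.01,0,0,0,0,0],
    [0,0.02,0.001,0,0,0,0],
    [0,0.03,0.001,0,0,0,0],
    [0,0.04,0.002,0,0,0,0],
    [0,0.05,0.004,0,0,0,0],
    [0,0.06,0.007,0,0,0,0],
    [0,0.07,0.01,0,0,0,0],
    [0,0.08,0.013,0,0,0,0],
    [0,0.089,0.017,0,0,0,0],
    [0,0.089,0.017,0,0,0,0]
  ]
}}

```text
clock: 4.98
position: [0.5352, -0.0034, 0.1978]
ee_rot: [0.69, -0.162, 0.691, -0.146]
ft_force: [0.4, 0.0, 0.1]
grip_width: -0.002
```

```bash
python3 - <<'E'
from st import *
c=camera("top"); ana(c)
E
```

```text
t 4.9833 q [-0.34  0.57 -0.32  1.66  0.95  1.83 -0.92] p [ 0.5352 -0.0034  0.1978] F [0.4 0.  0.1] g -0.0
[[-0.006, -0.023, 1.0], [-0.425, -0.905, -0.023], [0.905, -0.425, -0.004]] case [-31.9   0.7 197.8]
lid [ 0.5322 -0.053   0.168 ] n [-0.0411 -0.771   0.6355] tilt 0.882 rect ((532.3485107421875, -57.661964416503906), (114.56871032714844, 131.21054077148438), 86.48521423339844)
dark [ 220  141   49   55 1461] [239.2 167.6] m [0.5369 0.0656 0.2466] z [0.217 0.246 0.287] rect [array([539.3,  65.9]), array([105.3, 112.4]), np.float64(38.7)]
dark [252 140  27  12 121] [265.  145.1] m [0.6308 0.0103 0.1062] z [0.096 0.106 0.118] rect [array([633.9,  10.8]), array([68.3, 20.3]), np.float64(81.7)]
dark [269 217  15   8  72] [276.1 220.4] m [ 0.4378 -0.0205  0.106 ] z [0.098 0.104 0.118] rect [array([439.5, -20.2]), array([16.5, 35.9]), np.float64(5.2)]
dark [246 218  22   8 107] [255.3 221.3] m [0.4347 0.0308 0.1063] z [0.095 0.104 0.118] rect [array([436.8,  28.4]), array([18.6, 52. ]), np.float64(4.2)]
```

{"fn": "send_rows", "kwargs": {
  "motion": [
    [0,-0.003,-0.006,0,0,0,0],
    [0,-0.006,-0.016,0,0,0,0],
    [0,-0.01,-0.03,0,0,0,0],
    [0,-0.01,-0.05,0,0,0,0],
    [0,-0.01,-0.07,0,0,0,0],
    [0,-0.01,-0.09,0,0,0,0],
    [0,-0.01,-0.11,0,0,0,0],
    [0,-0.01,-0.12,0,0,0,0],
    [0,-0.01,-0.12,0,0,0,0],
    [0,-0.01,-0.12,0,0,0,0]
  ]
}}

```text
clock: 5.87
position: [0.538, 0.1116, 0.2379]
ee_rot: [0.69, -0.162, 0.69, -0.147]
ft_force: [0.1, -0.0, -0.4]
grip_width: -0.0
```

```bash
python3 - <<'E'
from st import *
c=camera("top"); ana(c); cv2.imwrite(f"pics/top3.png",c["pixels"][:,:,::-1])
go(o,[.537,.15,.36],Rd([0,0,-1],[1,0,0]))
E
```

```text
t 5.8667 q [-0.49  0.64 -0.33  1.45  0.9   2.01 -0.9 ] p [0.538  0.1116 0.2379] F [ 0.1 -0.  -0.4] g -0.0
[[-0.004, -0.02, 1.0], [-0.426, -0.905, -0.02], [0.905, -0.426, -0.005]] case [-147.    -2.1  237.9]
lid [ 0.532  -0.053   0.1681] n [-0.0392 -0.7704  0.6363] tilt 0.881 rect ((532.4862060546875, -57.457298278808594), (114.01130676269531, 132.16592407226562), 86.82571411132812)
dark [252 140  27  13 113] [264.5 145.3] m [0.6305 0.0115 0.1048] z [0.094 0.104 0.117] rect [array([630.9,  11.2]), array([68.3, 15.4]), np.float64(76.9)]
dark [269 217  15   8  71] [276.1 220.5] m [ 0.4375 -0.0205  0.1057] z [0.096 0.103 0.117] rect [array([439.7, -20.2]), array([16.6, 35.8]), np.float64(5.4)]
dark [246 219  22   7  75] [255.7 222.5] m [0.4317 0.0298 0.1062] z [0.098 0.104 0.117] rect [array([430.6,  28.7]), array([53.7, 14.7]), np.float64(83.0)]
shift [0.0942, -0.0867, -0.0024] turn [0.0159, -0.0149, 1.1309] rows 9.1
```

View pics/top3.png

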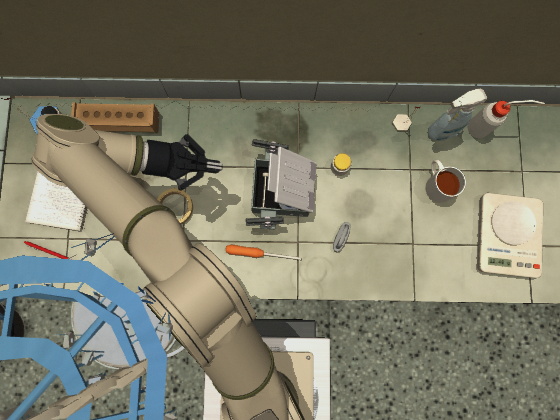

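{"fn": "send_rows", "kwargs": {
  "motion": [
    [0,0.01,-0.01,0,0,0,0.11],
    [0,0.02,-0.02,0,0,0,0.22],
    [0,0.03,-0.03,0,0,0,0.33],
    [0,0.04,-0.04,0,0,0,0.44],
    [0,0.05,-0.05,0,0,0,0.55],
    [0,0.06,-0.06,0,0,0,0.66],
    [0,0.07,-0.07,0,0,0,0.78],
    [0,0.08,-0.08,0,0,0,0.9],
    [0,0.09,-0.085,0,0,0,1.02],
    [0,0.094,-0.087,0,0,0,1.13]
  ]
}}

```text
clock: 6.75
position: [0.5401, 0.1486, 0.3628]
ee_rot: [-0.493, 0.507, -0.505, 0.495]
ft_force: [0.7, -1.3, -0.8]
grip_width: 0.0
```

{"fn": "send_rows", "kwargs": {
  "motion": [
    [0,0,0,0,0,0,0],
    [0,0,0,0,0,0,0],
    [0,0,0,0,0,0,0],
    [0,0,0,0,0,0,0],
    [0,0,0,0,0,0,0],
    [0,0,0,0,0,0,0],
    [0,0,0,0,0,0,0],
    [0,0,0,0,0,0,0],
    [0,0,0,0,0,0,0],
    [0,0,0,0,0,0,0]
  ]
}}

```text
clock: 7.58
position: [0.5394, 0.1497, 0.3603]
ee_rot: [-0.496, 0.506, -0.504, 0.493]
ft_force: [-0.1, -0.4, -0.6]
grip_width: -0.002
```

```bash
python3 - <<'E'
from st import *
c=camera("top"); ana(c)
Rt=Rd([0,0,-1],CY)
for p in [(20,0,330),(20,0,235),(0,0,205),(-32,0,173),(-54,0,134),(-62,0,105),(-64,0,90)]: go(o,cw(*p),Rt)
E
```

```text
t 7.5833 q [ 0.02  0.18 -0.43  1.39  0.08  1.59 -0.43] p [0.5394 0.1497 0.3603] F [-0.1 -0.4 -0.6] g -0.0
[[-0.021, -0.005, 1.0], [-1.0, -0.001, -0.021], [0.001, -1.0, -0.005]] case [-185.1   -2.5  360.3]
lid [0.3354 0.0475 0.7468] n [ 0.0564 -0.1575  0.9859] tilt 0.168 rect ((348.65447998046875, 42.71296691894531), (80.7000503540039, 32.064701080322266), 2.117001533508301)
dark [252 139  27  13 155] [264.5 144.5] m [0.632  0.0117 0.1071] z [0.095 0.106 0.119] rect [array([633.6,  10.8]), array([68.7, 20.5]), np.float64(80.8)]
dark [245 199  39  51 257] [265.4 221.7] m [0.4086 0.0009 0.2956] z [0.097 0.115 0.715] rect [array([397.4,  -7.3]), array([166.5,  75.7]), np.float64(9.0)]
shift [0.205, 0.0305, -0.0029] turn [0.0051, 0.0271, 0.001] rows 5.0
shift [0.205, 0.1255, -0.0024] turn [0.0051, 0.0271, 0.001] rows 5.8
shift [0.1849, 0.1555, -0.0017] turn [0.0051, 0.0271, 0.001] rows 5.8
shift [0.1529, 0.1874, -0.0007] turn [0.0051, 0.0271, 0.001] rows 5.8
shift [0.1309, 0.2264, 0.0001] turn [0.0051, 0.0271, 0.001] rows 6.3
shift [0.1229, 0.2554, 0.0005] turn [0.0051, 0.0271, 0.001] rows 6.8
shift [0.1208, 0.2704, 0.0006] turn [0.0051, 0.0271, 0.001] rows 7.1
```

{"fn": "send_rows", "kwargs": {
  "motion": [
    [0,0.035,0,-0.002,0,0.027,0],
    [0,0.07,0.005,-0.002,0,0.027,0],
    [0,0.105,0.01,-0.002,0,0.027,0],
    [0,0.14,0.02,-0.002,0,0.027,0],
    [0,0.175,0.03,-0.002,0,0.027,0],
    [0,0.205,0.05,-0.002,0,0.027,0],
    [0,0.205,0.08,-0.002,0,0.027,0],
    [0,0.205,0.105,-0.002,0,0.027,0],
    [0,0.205,0.125,-0.002,0,0.027,0],
    [0,0.205,0.125,-0.002,0,0.027,0]
  ]
}}

```text
clock: 8.47
position: [0.5304, -0.0557, 0.2315]
ee_rot: [-0.491, 0.515, -0.509, 0.485]
ft_force: [-0.7, 0.3, -0.4]
grip_width: -0.001
```

```bash
python3 - <<'E'
from st import *
c=camera("side"); cv2.imwrite(f"pics/side4.png",c["pixels"][:,:,::-1])
for p in [(0,0,205),(-32,0,173),(-54,0,134),(-62,0,105),(-64,0,90)]: go(o,cw(*p))
E
```

```text
t 8.4667 q [ 0.27  0.15 -0.28  1.68  0.04  1.32 -0.07] p [ 0.5304 -0.0557  0.2315] F [-0.7  0.3 -0.4] g -0.0
[[-0.049, -0.011, 0.999], [-0.999, -0.0, -0.049], [0.001, -1.0, -0.011]] case [ 20.5  -1.7 231.5]
shift [-0.0205, 0.0265, 0.002] turn [0.0, 0.0, 0.0] rows 0.8
shift [-0.0525, 0.0584, 0.0023] turn [0.0, 0.0, 0.0] rows 1.9
shift [-0.0746, 0.0974, 0.0027] turn [0.0, 0.0, 0.0] rows 2.9
shift [-0.0826, 0.1264, 0.003] turn [0.0, 0.0, 0.0] rows 3.6
shift [-0.0846, 0.1414, 0.0032] turn [0.0, 0.0, 0.0] rows 4.0
```

View pics/side4.png

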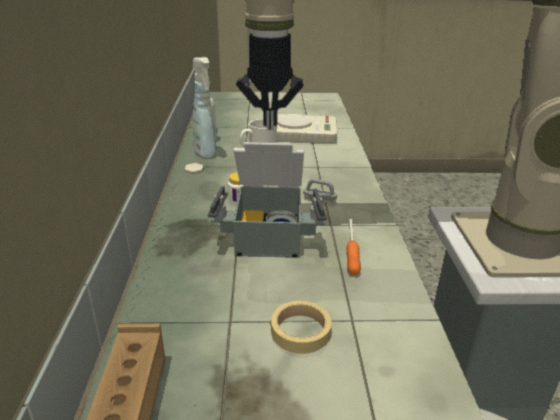

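{"fn": "send_rows", "kwargs": {
  "motion": [
    [0,-0.01,0.013,0.002,0,0,0],
    [0,-0.02,0.026,0.002,0,0,0],
    [0,-0.029,0.034,0.002,0,0,0],
    [0,-0.037,0.042,0.002,0,0,0],
    [0,-0.045,0.05,0.002,0,0,0],
    [0,-0.052,0.058,0.002,0,0,0],
    [0,-0.058,0.068,0.002,0,0,0],
    [0,-0.064,0.078,0.002,0,0,0],
    [0,-0.069,0.088,0.002,0,0,0],
    [0,-0.074,0.097,0.002,0,0,0]
  ]
}}

```text
clock: 9.35
position: [0.5391, 0.0193, 0.14]
ee_rot: [-0.488, 0.512, -0.512, 0.488]
ft_force: [1.5, -1.4, 3.6]
grip_width: -0.001
```

```bash
python3 - <<'E'
from st import *
for p in [(-54,0,134),(-60,0,105),(-62,0,90)]: go(o,cw(*p))
c=camera("side"); cv2.imwrite(f"pics/side5.png",c["pixels"][:,:,::-1])
E
```

```text
t 9.35 q [ 0.17  0.24 -0.33  1.79  0.09  1.13 -0.24] p [0.5391 0.0193 0.14  ] F [ 1.5 -1.4  3.6] g -0.0
[[-0.048, -0.001, 0.999], [-0.999, -0.0, -0.048], [0.0, -1.0, -0.001]] case [-54.8   3.5 140. ]
shift [0.0008, 0.006, -0.0034] turn [0.0, 0.0, 0.0] rows 0.2
shift [-0.0052, 0.035, -0.0034] turn [0.0, 0.0, 0.0] rows 0.9
shift [-0.0072, 0.05, -0.0034] turn [0.0, 0.0, 0.0] rows 1.2
```

View pics/side5.png

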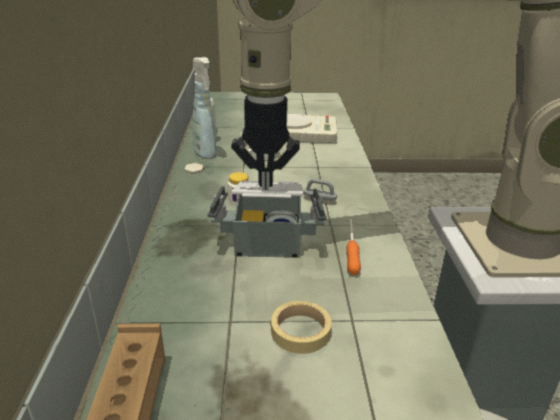

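{"fn": "send_rows", "kwargs": {
  "motion": [
    [0,-0.001,0.007,-0.003,0,0,0],
    [0,-0.002,0.014,-0.003,0,0,0],
    [0,-0.003,0.021,-0.003,0,0,0],
    [0,-0.004,0.028,-0.003,0,0,0],
    [0,-0.005,0.034,-0.003,0,0,0],
    [0,-0.006,0.038,-0.003,0,0,0],
    [0,-0.006,0.04,-0.003,0,0,0],
    [0,-0.006,0.04,-0.003,0,0,0]
  ]
}}

```text
clock: 10.07
position: [0.5342, 0.0242, 0.0979]
ee_rot: [-0.49, 0.513, -0.511, 0.486]
ft_force: [0.2, 0.3, -0.3]
grip_width: -0.001
```

```bash
python3 - <<'E'
from st import *
E
```

```text
t 10.0667 q [ 0.16  0.28 -0.33  1.84  0.1   1.05 -0.26] p [0.5342 0.0242 0.0979] F [ 0.2  0.3 -0.3] g -0.0
[[-0.048, -0.006, 0.999], [-0.999, -0.001, -0.048], [0.001, -1.0, -0.006]] case [-59.5  -1.6  97.9]
```

Now press gently in small steps.

{"fn": "send_rows", "kwargs": {
  "motion": [
    [0,0,0.002,0,0,0,0],
    [0,0,0.004,0,0,0,0],
    [0,0,0.006,0,0,0,0],
    [0,0,0.007,0,0,0,0],
    [0,0,0.007,0,0,0,0]
  ]
}}

```text
clock: 10.48
position: [0.5343, 0.0244, 0.0911]
ee_rot: [-0.49, 0.513, -0.511, 0.486]
ft_force: [0.5, 1.6, 1.0]
grip_width: 0.001
```

{"fn": "send_rows", "kwargs": {
  "motion": [
    [0,0,0.001,0,0,0,0],
    [0,0,0.002,0,0,0,0],
    [0,0,0.002,0,0,0,0]
  ]
}}

```text
clock: 10.73
position: [0.5344, 0.0243, 0.09]
ee_rot: [-0.489, 0.513, -0.511, 0.486]
ft_force: [-3.7, 2.9, 10.0]
grip_width: 0.003
```

{"fn": "send_rows", "kwargs": {
  "motion": [
    [0,0,0.001,0,0,0,0],
    [0,0,0.0015,0,0,0,0],
    [0,0,0.0015,0,0,0,0],
    [0,0,0.0015,0,0,0,0]
  ]
}}

```text
clock: 11.07
position: [0.5346, 0.0243, 0.0898]
ee_rot: [-0.489, 0.513, -0.511, 0.486]
ft_force: [-9.8, 1.9, 24.0]
grip_width: 0.003
```

```bash
python3 - <<'E'
from st import *
E
```

```text
t 11.0667 q [ 0.16  0.29 -0.33  1.84  0.11  1.03 -0.26] p [0.5346 0.0243 0.0898] F [-9.8  1.9 24. ] g 0.0
[[-0.048, -0.005, 0.999], [-0.999, -0.001, -0.048], [0.002, -1.0, -0.005]] case [-59.6  -1.3  89.8]
```

{"fn": "send_rows", "kwargs": {
  "motion": [
    [0,0,-0.002,0,0,0,0],
    [0,0,-0.01,0,0,0,0],
    [0,0,-0.03,0,0,0,0],
    [0,0,-0.06,0,0,0,0],
    [0,0,-0.09,0,0,0,0],
    [0,0,-0.09,0,0,0,0]
  ]
}}

```text
clock: 11.57
position: [0.5376, 0.0242, 0.1838]
ee_rot: [0.487, -0.511, 0.513, -0.488]
ft_force: [1.4, 0.5, -0.0]
grip_width: 0.001
```

```bash
python3 - <<'E'
from st import *
c=load("top0"); P=cloud(c)
for v in range(70,106,5): print(v,P[v,270].round(3))
import math
def L(th,r,off,pv=(-30,97),s=1):
    t=np.array([-math.sin(th),-s*math.cos(th)]); n=np.array([-math.cos(th),s*math.sin(th)])
    return np.array(pv)+r*t+off*n
Rt=Rd([0,0,-1],CY)
a=L(1.7,42,34); go(o,cw(*a,180),Rt); go(o,cw(*a,104.5),Rt)
for th in [1.7,1.4,1.1,.8,.5,.25,0,-.05]:
    q=L(th,42,17); print(th,q.round(1),end=" "); go(o,cw(*q,104.5),Rt)
E
```

```text
t 11.5667 q [ 0.17  0.19 -0.34  1.74  0.07  1.21 -0.23] p [0.5376 0.0242 0.1838] F [ 1.4  0.5 -0. ] g 0.0
[[-0.049, 0.003, 0.999], [-0.999, -0.001, -0.049], [0.001, -1.0, 0.003]] case [-59.7   1.7 183.8]
70 [0.802 0.    0.181]
75 [0.804 0.    0.146]
80 [0.798 0.    0.128]
85 [0.791 0.    0.111]
90 [0.793 0.    0.072]
95 [0.791 0.    0.04 ]
100 [0.792 0.    0.001]
105 [ 0.777 -0.    -0.   ]
shift [-0.0077, 0.0042, 0.1344] turn [-0.0027, -0.0008, 0.0009] rows 3.2
shift [-0.0078, 0.0797, 0.1342] turn [-0.0027, -0.0008, 0.0009] rows 3.7
1.7 [-69.5 119.3] shift [-0.01, 0.0796, 0.1173] turn [-0.0027, -0.0008, 0.0009] rows 3.4
1.4 [-74.3 106.6] shift [-0.0148, 0.0796, 0.1047] turn [-0.0027, -0.0008, 0.0009] rows 3.2
1.1 [-75.1  93.1] shift [-0.0156, 0.0795, 0.0912] turn [-0.0027, -0.0008, 0.0009] rows 2.9
0.8 [-72.   79.9] shift [-0.0124, 0.0795, 0.078] turn [-0.0027, -0.0008, 0.0009] rows 2.7
0.5 [-65.1  68.3] shift [-0.0055, 0.0795, 0.0664] turn [-0.0027, -0.0008, 0.0009] rows 2.5
0.25 [-56.9  60.5] shift [0.0027, 0.0795, 0.0586] turn [-0.0027, -0.0008, 0.0009] rows 2.4
0 [-47.  55.] shift [0.0126, 0.0795, 0.0531] turn [-0.0027, -0.0008, 0.0009] rows 2.3
-0.05 [-44.9  54.2] shift [0.0147, 0.0795, 0.0523] turn [-0.0027, -0.0008, 0.0009] rows 2.3
```

{"fn": "send_rows", "kwargs": {
  "motion": [
    [0,-0.002,0.002,0.03,0,0,0],
    [0,-0.004,0.003,0.06,0,0,0],
    [0,-0.006,0.004,0.09,0,0,0],
    [0,-0.008,0.004,0.12,0,0,0],
    [0,-0.008,0.004,0.134,0,0,0],
    [0,-0.008,0.02,0.134,0,0,0],
    [0,-0.008,0.04,0.134,0,0,0],
    [0,-0.008,0.06,0.134,0,0,0],
    [0,-0.008,0.075,0.134,0,0,0],
    [0,-0.008,0.078,0.134,0,0,0]
  ]
}}

```text
clock: 12.4
position: [0.6669, 0.0251, 0.0957]
ee_rot: [-0.491, 0.514, -0.51, 0.485]
ft_force: [-0.3, 1.0, -0.5]
grip_width: -0.002
```

```bash
python3 - <<'E'
from st import *
c=camera("side"); cv2.imwrite(f"pics/side6.png",cv2.resize(c["pixels"][80:280,150:400,::-1],None,fx=3,fy=3)); 
import math
def L(th,r,off,pv=(-30,97),s=1):
    t=np.array([-math.sin(th),-s*math.cos(th)]); n=np.array([-math.cos(th),s*math.sin(th)])
    return np.array(pv)+r*t+off*n
for th in [1.7,1.4,1.1,.8,.5,.25,0,-.05]:
    q=L(th,42,17); print(th,q.round(1),end=" "); go(o,cw(*q,104.5))
E
```

```text
t 12.4 q [ 0.11  0.55 -0.3   1.47  0.17  1.16 -0.27] p [0.6669 0.0251 0.0957] F [-0.3  1.  -0.5] g -0.0
[[-0.049, -0.01, 0.999], [-0.999, -0.002, -0.049], [0.002, -1.0, -0.01]] case [-66.7 130.9  95.7]
1.7 [-69.5 119.3] shift [-0.0027, -0.0087, -0.0117] turn [0.0, 0.0, 0.0] rows 0.4
1.4 [-74.3 106.6] shift [-0.0075, -0.0086, -0.0244] turn [0.0, 0.0, 0.0] rows 0.6
1.1 [-75.1  93.1] shift [-0.0084, -0.0085, -0.0379] turn [0.0, 0.0, 0.0] rows 1.0
0.8 [-72.   79.9] shift [-0.0052, -0.0083, -0.051] turn [0.0, 0.0, 0.0] rows 1.2
0.5 [-65.1  68.3] shift [0.0017, -0.0082, -0.0627] turn [0.0, 0.0, 0.0] rows 1.5
0.25 [-56.9  60.5] shift [0.0099, -0.0081, -0.0705] turn [0.0, 0.0, 0.0] rows 1.7
0 [-47.  55.] shift [0.0198, -0.008, -0.076] turn [0.0, 0.0, 0.0] rows 1.9
-0.05 [-44.9  54.2] shift [0.0219, -0.008, -0.0768] turn [0.0, 0.0, 0.0] rows 1.9
```

View pics/side6.png

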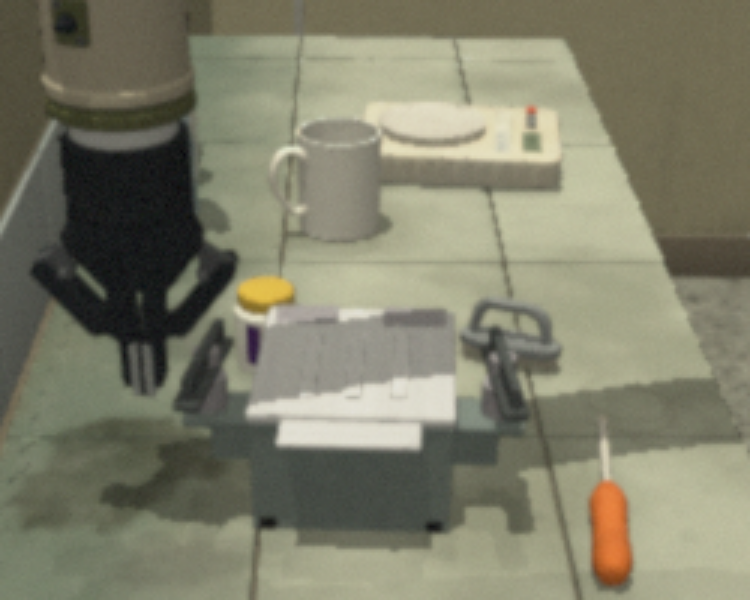

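{"fn": "send_rows", "kwargs": {
  "motion": [
    [0,0,-0.006,0,0,0,0],
    [0,-0.001,-0.009,-0.004,0,0,0],
    [0,-0.003,-0.009,-0.012,0,0,0],
    [0,-0.005,-0.009,-0.018,0,0,0],
    [0,-0.0075,-0.009,-0.0245,0,0,0],
    [0,-0.0085,-0.009,-0.031,0,0,0],
    [0,-0.0085,-0.009,-0.038,0,0,0],
    [0,-0.0085,-0.009,-0.038,0,0,0]
  ]
}}

```text
clock: 13.12
position: [0.6311, 0.0361, 0.1093]
ee_rot: [-0.489, 0.512, -0.512, 0.487]
ft_force: [3.7, -1.0, -0.4]
grip_width: -0.0
```

```bash
cat >> h.py <<'E'
import math
def L(th,r,off,pv=(-30,97),s=1):
    t=np.array([-math.sin(th),-s*math.cos(th)]); n=np.array([-math.cos(th),s*math.sin(th)])
    return np.array(pv)+r*t+off*n
E
python3 - <<'E'
from st import *
c=camera("top"); cv2.imwrite(f"pics/top7.png",cv2.resize(c["pixels"][110:250,200:350,::-1],None,fx=4,fy=4)); 
c=camera("side"); cv2.imwrite(f"pics/side7.png",cv2.resize(c["pixels"][80:280,150:400,::-1],None,fx=3,fy=3)); 
for th in [1.1,.8,.5,.25,0,-.05]:
    q=L(th,42,17); print(th,q.round(1),end=" "); go(o,cw(*q,104.5))
E
```

```text
t 13.1167 q [ 0.11  0.46 -0.32  1.57  0.15  1.14 -0.28] p [0.6311 0.0361 0.1093] F [ 3.7 -1.  -0.4] g -0.0
[[-0.048, -0.003, 0.999], [-0.999, -0.001, -0.048], [0.001, -1.0, -0.003]] case [-76.   94.6 109.3]
1.1 [-75.1  93.1] shift [0.0008, 0.0049, -0.0015] turn [0.0, 0.0, 0.0] rows 0.1
0.8 [-72.   79.9] shift [0.004, 0.0049, -0.0147] turn [0.0, 0.0, 0.0] rows 0.4
0.5 [-65.1  68.3] shift [0.0109, 0.0049, -0.0263] turn [0.0, 0.0, 0.0] rows 0.7
0.25 [-56.9  60.5] shift [0.0191, 0.005, -0.0341] turn [0.0, 0.0, 0.0] rows 0.9
0 [-47.  55.] shift [0.029, 0.005, -0.0396] turn [0.0, 0.0, 0.0] rows 1.2
-0.05 [-44.9  54.2] shift [0.0311, 0.005, -0.0404] turn [0.0, 0.0, 0.0] rows 1.2
```

View pics/top7.png

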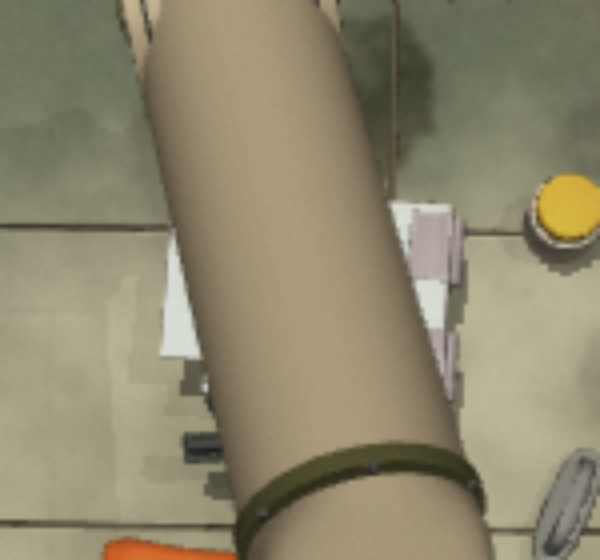

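View pics/side7.png

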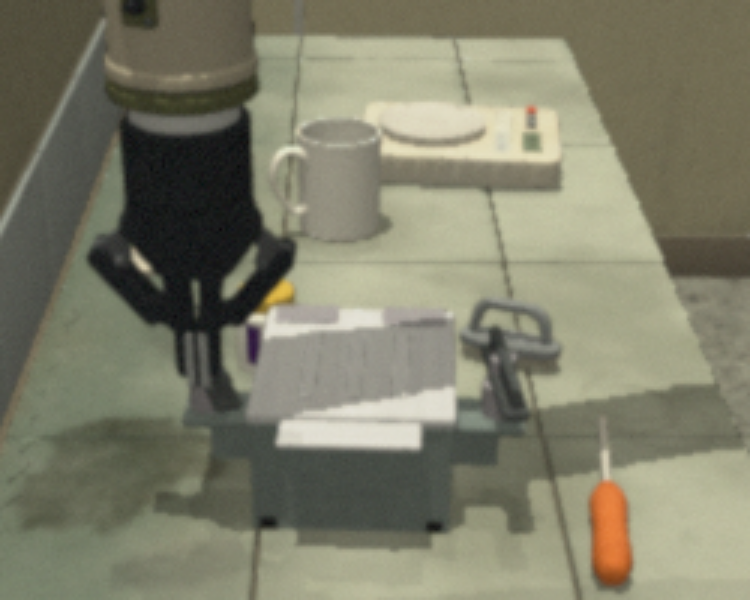

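{"fn": "send_rows", "kwargs": {
  "motion": [
    [0,0.002,0.003,-0.007,0,0,0],
    [0,0.004,0.004,-0.0145,0,0,0],
    [0,0.007,0.004,-0.02,0,0,0],
    [0,0.011,0.004,-0.026,0,0,0],
    [0,0.015,0.004,-0.031,0,0,0],
    [0,0.019,0.004,-0.034,0,0,0],
    [0,0.022,0.004,-0.036,0,0,0],
    [0,0.022,0.004,-0.036,0,0,0]
  ]
}}

```text
clock: 13.88
position: [0.594, 0.0161, 0.1046]
ee_rot: [-0.489, 0.513, -0.511, 0.486]
ft_force: [0.9, 2.4, 1.3]
grip_width: 0.001
```

```bash
python3 - <<'E'
from st import *
c=camera("side"); cv2.imwrite(f"pics/side8.png",cv2.resize(c["pixels"][80:280,150:400,::-1],None,fx=3,fy=3)); 
for th in [.25,0,-.05]:
    q=L(th,42,17); print(th,q.round(1),end=" "); go(o,cw(*q,104.5))
E
```

```text
t 13.8833 q [ 0.16  0.39 -0.32  1.67  0.13  1.1  -0.25] p [0.594  0.0161 0.1046] F [0.9 2.4 1.3] g 0.0
[[-0.048, -0.005, 0.999], [-0.999, -0.0, -0.048], [0.001, -1.0, -0.005]] case [-54.3  58.4 104.6]
0.25 [-56.9  60.5] shift [-0.0026, 0.0001, 0.0021] turn [0.0, 0.0, 0.0] rows 0.1
0 [-47.  55.] shift [0.0073, 0.0002, -0.0034] turn [0.0, 0.0, 0.0] rows 0.2
-0.05 [-44.9  54.2] shift [0.0094, 0.0002, -0.0042] turn [0.0, 0.0, 0.0] rows 0.2
```

View pics/side8.png

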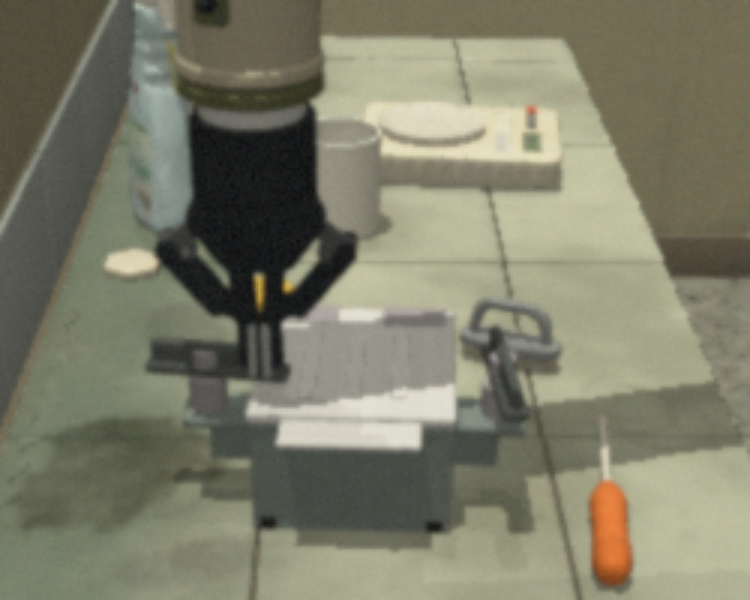

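{"fn": "send_rows", "kwargs": {
  "motion": [
    [0,0.003,0,-0.002,0,0,0],
    [0,0.006,0,-0.003,0,0,0],
    [0,0.008,0,-0.003,0,0,0],
    [0,0.008,0,-0.003,0,0,0],
    [0,0.008,0,-0.003,0,0,0]
  ]
}}

```text
clock: 14.35
position: [0.5911, 0.0111, 0.1046]
ee_rot: [-0.489, 0.513, -0.51, 0.488]
ft_force: [4.5, 11.3, -2.3]
grip_width: -0.001
```

{"fn": "send_rows", "kwargs": {
  "motion": [
    [0,0.001,0,0,0,0,0],
    [0,0.002,0,0,0,0,0],
    [0,0.002,0,0,0,0,0]
  ]
}}

```text
clock: 14.6
position: [0.5911, 0.011, 0.1046]
ee_rot: [-0.489, 0.513, -0.509, 0.489]
ft_force: [5.2, 15.9, -2.3]
grip_width: 0.002
```

```bash
python3 - <<'E'
from st import *
E
```

```text
t 14.6 q [ 0.17  0.38 -0.32  1.68  0.13  1.1  -0.23] p [0.5911 0.011  0.1046] F [ 5.2 15.9 -2.3] g 0.0
[[-0.044, -0.004, 0.999], [-0.999, 0.005, -0.044], [-0.005, -1.0, -0.004]] case [-49.   55.8 104.6]
```

{"fn": "send_rows", "kwargs": {
  "motion": [
    [0,-0.015,0,0.003,0,0,0],
    [0,-0.03,0,0.003,0,0,0],
    [0,-0.03,-0.03,0.003,0,0,0],
    [0,-0.03,-0.06,0.003,0,0,0],
    [0,-0.03,-0.08,0.003,0,0,0],
    [0,-0.03,-0.08,0.003,0,0,0]
  ]
}}

```text
clock: 15.1
position: [0.5972, 0.0355, 0.189]
ee_rot: [0.488, -0.512, 0.512, -0.487]
ft_force: [-0.1, 0.2, 0.4]
grip_width: 0.002
```

```bash
python3 - <<'E'
from st import *
Rt=Rd([0,0,-1],CY)
q=L(1.69,42,36,(-30,-97),-1); go(o,cw(*q,180),Rt); go(o,cw(*q,104.5),Rt)
E
```

```text
t 15.1 q [ 0.14  0.32 -0.33  1.58  0.11  1.26 -0.27] p [0.5972 0.0355 0.189 ] F [-0.1  0.2  0.4] g 0.0
[[-0.049, -0.0, 0.999], [-0.999, -0.001, -0.049], [0.001, -1.0, 0.0]] case [-73.8  60.7 189. ]
shift [0.0065, 0.009, -0.1984] turn [-0.0, -0.0008, 0.0013] rows 4.8
shift [0.0064, 0.0845, -0.1984] turn [-0.0, -0.0008, 0.0013] rows 5.2
```

{"fn": "send_rows", "kwargs": {
  "motion": [
    [0,0.001,0,-0.035,0,0,0],
    [0,0.002,0,-0.07,0,0,0],
    [0,0.003,0,-0.105,0,0,0],
    [0,0.004,0,-0.14,0,0,0],
    [0,0.005,0,-0.175,0,0,0],
    [0,0.006,0,-0.198,0,0,0],
    [0,0.006,0,-0.198,0,0,0],
    [0,0.006,0.03,-0.198,0,0,0],
    [0,0.006,0.06,-0.198,0,0,0],
    [0,0.006,0.08,-0.198,0,0,0]
  ]
}}

```text
clock: 15.93
position: [0.396, 0.0387, 0.1032]
ee_rot: [-0.49, 0.513, -0.511, 0.485]
ft_force: [-0.8, -0.4, -0.7]
grip_width: 0.0
```

```bash
python3 - <<'E'
from st import *
for th in [1.69,1.4,1.1,.8,.5,.25,.1]:
    q=L(th,42,17,(-30,-97),-1); print(th,q.round(1),end=" "); go(o,cw(*q,104.5))
c=camera("side"); cv2.imwrite(f"pics/side9.png",cv2.resize(c["pixels"][80:280,150:400,::-1],None,fx=3,fy=3)); 
E
```

```text
t 15.9333 q [ 0.18 -0.02 -0.39  2.15 -0.01  1.02 -0.25] p [0.396  0.0387 0.1032] F [-0.8 -0.4 -0.7] g 0.0
[[-0.049, -0.007, 0.999], [-0.999, -0.002, -0.049], [0.002, -1.0, -0.007]] case [ -67.3 -140.4  103.2]
1.69 [ -69.7 -118.9] shift [-0.0024, -0.0014, 0.0215] turn [0.0, 0.0, 0.0] rows 0.5
1.4 [ -74.3 -106.6] shift [-0.007, -0.0015, 0.0337] turn [0.0, 0.0, 0.0] rows 0.8
1.1 [-75.1 -93.1] shift [-0.0079, -0.0016, 0.0473] turn [0.0, 0.0, 0.0] rows 1.1
0.8 [-72.  -79.9] shift [-0.0047, -0.0017, 0.0604] turn [0.0, 0.0, 0.0] rows 1.5
0.5 [-65.1 -68.3] shift [0.0022, -0.0018, 0.0721] turn [0.0, 0.0, 0.0] rows 1.7
0.25 [-56.9 -60.5] shift [0.0104, -0.0018, 0.0799] turn [0.0, 0.0, 0.0] rows 1.9
0.1 [-51.1 -56.9] shift [0.0161, -0.0019, 0.0835] turn [0.0, 0.0, 0.0] rows 2.0
```

View pics/side9.png

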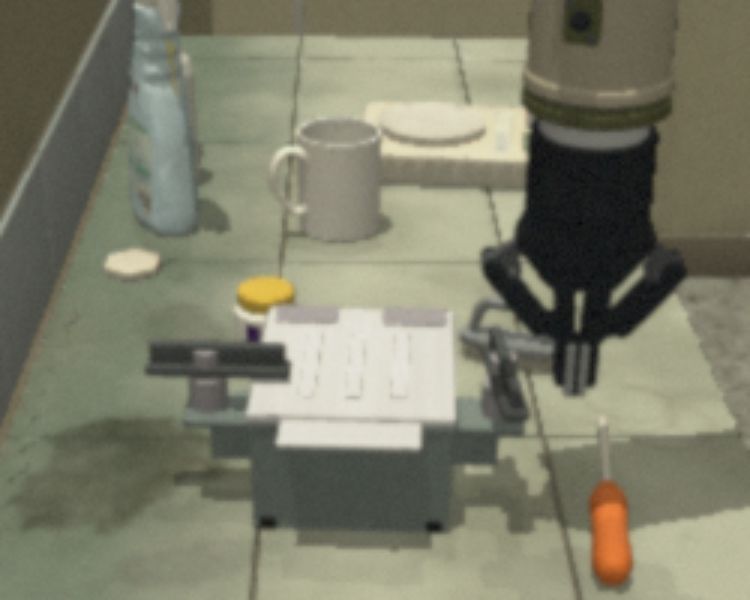

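{"fn": "send_rows", "kwargs": {
  "motion": [
    [0,-0.001,-0.001,0.008,0,0,0],
    [0,-0.002,-0.001,0.016,0,0,0],
    [0,-0.004,-0.001,0.024,0,0,0],
    [0,-0.006,-0.001,0.031,0,0,0],
    [0,-0.008,-0.001,0.038,0,0,0],
    [0,-0.008,-0.001,0.045,0,0,0],
    [0,-0.007,-0.001,0.052,0,0,0],
    [0,-0.005,-0.001,0.059,0,0,0],
    [0,-0.002,-0.001,0.065,0,0,0],
    [0,-0.002,-0.001,0.065,0,0,0]
  ]
}}

```text
clock: 16.82
position: [0.4634, 0.0384, 0.1068]
ee_rot: [-0.489, 0.513, -0.511, 0.486]
ft_force: [-1.9, 0.6, -0.4]
grip_width: -0.001
```

```bash
python3 - <<'E'
from st import *
for th in [.5,.25,.1,0]:
    q=L(th,42,17,(-30,-97),-1); print(th,q.round(1),end=" "); go(o,cw(*q,104.5))
E
```

```text
t 16.8167 q [ 0.18  0.12 -0.37  2.    0.05  1.03 -0.27] p [0.4634 0.0384 0.1068] F [-1.9  0.6 -0.4] g -0.0
[[-0.049, -0.005, 0.999], [-0.999, -0.0, -0.049], [0.001, -1.0, -0.005]] case [-70.3 -73.  106.8]
0.5 [-65.1 -68.3] shift [0.0052, 0.0023, 0.0048] turn [0.0, 0.0, 0.0] rows 0.2
0.25 [-56.9 -60.5] shift [0.0134, 0.0023, 0.0125] turn [0.0, 0.0, 0.0] rows 0.4
0.1 [-51.1 -56.9] shift [0.0192, 0.0023, 0.0161] turn [0.0, 0.0, 0.0] rows 0.6
0 [-47. -55.] shift [0.0233, 0.0023, 0.0181] turn [0.0, 0.0, 0.0] rows 0.7
```

{"fn": "send_rows", "kwargs": {
  "motion": [
    [0,0.004,0.001,0.005,0,0,0],
    [0,0.009,0.002,0.009,0,0,0],
    [0,0.013,0.002,0.013,0,0,0],
    [0,0.016,0.002,0.015,0,0,0],
    [0,0.019,0.002,0.016,0,0,0],
    [0,0.021,0.002,0.016,0,0,0],
    [0,0.021,0.002,0.016,0,0,0]
  ]
}}

```text
clock: 17.4
position: [0.4778, 0.0176, 0.1047]
ee_rot: [-0.489, 0.513, -0.511, 0.487]
ft_force: [-0.3, 5.7, -1.2]
grip_width: 0.003
```

{"fn": "send_rows", "kwargs": {
  "motion": [
    [0,0.002,0,0,0,0,0],
    [0,0.003,0,0,0,0,0],
    [0,0.003,0,0,0,0,0]
  ]
}}

```text
clock: 17.65
position: [0.4778, 0.0172, 0.1048]
ee_rot: [-0.488, 0.513, -0.51, 0.489]
ft_force: [0.1, 15.2, -2.3]
grip_width: -0.003
```

```bash
python3 - <<'E'
from st import *
E
```

```text
t 17.65 q [ 0.2   0.15 -0.35  1.97  0.06  1.03 -0.22] p [0.4778 0.0172 0.1048] F [ 0.1 15.2 -2.3] g -0.0
[[-0.045, -0.003, 0.999], [-0.999, 0.003, -0.045], [-0.003, -1.0, -0.003]] case [-49.8 -57.7 104.8]
```

{"fn": "send_rows", "kwargs": {
  "motion": [
    [0,-0.015,0,-0.002,0,0,0],
    [0,-0.03,0,-0.002,0,0,0],
    [0,-0.04,-0.03,-0.002,0,0,0],
    [0,-0.05,-0.06,-0.002,0,0,0],
    [0,-0.08,-0.1,-0.002,0,0,0],
    [0,-0.12,-0.14,-0.002,0,0,0],
    [0,-0.16,-0.16,-0.002,0,0,0],
    [0,-0.2,-0.16,-0.002,0,0,0],
    [0,-0.24,-0.16,-0.002,0,0,0],
    [0,-0.24,-0.16,-0.002,0,0,0]
  ]
}}

```text
clock: 18.48
position: [0.4872, 0.2588, 0.266]
ee_rot: [-0.489, 0.512, -0.51, 0.489]
ft_force: [-0.3, 0.4, -0.4]
grip_width: 0.002
```

```bash
python3 - <<'E'
from st import *
c=camera("top"); ana(c);cv2.imwrite(f"pics/top10.png",c["pixels"][:,:,::-1])
P=cloud(c); a=P[158:205:1,283:310]; m=np.abs(a[...,2]-.09)<.02; 
Q=a[m]; k=np.array([wc(p) for p in Q]); A=np.c_[k[:,:2],np.ones(len(k))]; print(len(k),np.linalg.lstsq(A,k[:,2],rcond=None)[0], k[:,:2].min(0),k[:,:2].max(0))
c=camera("side"); cv2.imwrite(f"pics/side10.png",cv2.resize(c["pixels"][80:280,150:400,::-1],None,fx=3,fy=3)); 
E
```

```text
t 18.4833 q [-0.09  0.2  -0.54  1.58  0.1   1.39 -0.69] p [0.4872 0.2588 0.266 ] F [-0.3  0.4 -0.4] g 0.0
[[-0.044, -0.002, 0.999], [-0.999, 0.002, -0.044], [-0.002, -1.0, -0.002]] case [-291.6  -59.8  266. ]
lid [ 0.5334 -0.0243  0.0909] n [0.0013 0.0196 0.9998] tilt 0.02 rect ((534.5240478515625, -21.811859130859375), (184.44485473632812, 133.933837890625), 86.74938201904297)
dark [269 130   9  37 223] [272.6 148.5] m [ 0.6217 -0.0092  0.1077] z [0.097 0.106 0.118] rect [array([623.4, -10.3]), array([20.2, 94.3]), np.float64(86.9)]
dark [263 200   9  37 226] [267.6 218.3] m [0.4425 0.0006 0.1079] z [0.096 0.106 0.119] rect [array([4.447e+02, 4.000e-01]), array([18. , 91.4]), np.float64(86.3)]
1205 [ 3.79634534e-03 -3.22761278e-03  9.15232055e+01] [ -2.16960739 -51.44822604] [70.18140913 67.46444341]
```

View pics/top10.png

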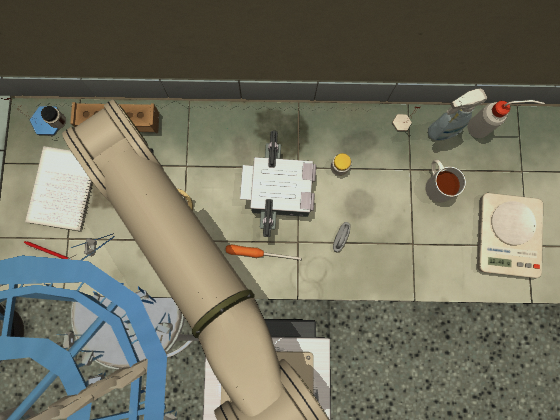

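View pics/side10.png

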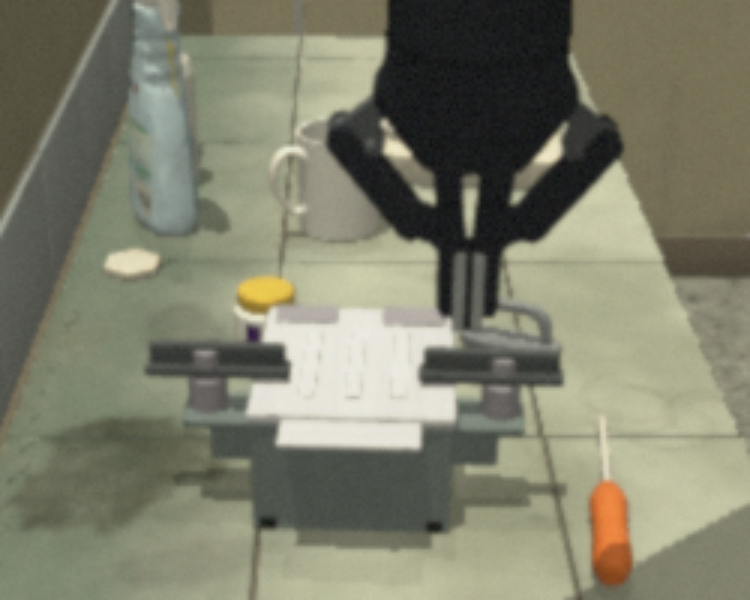

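{"fn": "send_rows", "kwargs": {
  "motion": [
    [0,0,0,0,0,0,0],
    [0,0,0,0,0,0,0],
    [0,0,0,0,0,0,0],
    [0,0,0,0,0,0,0]
  ]
}}

```text
clock: 18.92
position: [0.4879, 0.2523, 0.2642]
ee_rot: [-0.489, 0.513, -0.512, 0.486]
ft_force: [-0.0, -0.3, 0.1]
grip_width: -0.001
```

```bash
python3 - <<'E'
from workcell import *
print(hand_in())
E
```

```text
the job is handed in; nothing more can be done
None
```

The case is shut and secured, and I handed the job in at about 19 s of the 72 s allowed. No verdict was reported.

- **Lid raised:** I lifted it with a shut fingertip under the lip to about 0.88 rad (50°). I then backed off and left it untouched for about 2.4 s. It measured 0.882 rad while still touched and 0.881 rad soon after I let go. I got no measurement at the end of the hold because the arm hid the lid from the top camera, but a side picture about a second later showed it still half open.
- **Lid shut:** I pressed it down until it stopped. Its height changed by only 0.2 mm, from 90.0 to 89.8 mm, between 10 N and 24 N of pressing.
- **Turnbuttons:** I swept both round until they stopped, at about 16 N on the left and 15 N on the right.
- **Final pictures:** Both buttons lie within about 1° of square. The bystanders visible in the last pictures look unmoved. The tape roll was mostly hidden by the arm, but I never came near it.
- **One disagreement:** The rough plane fit on the final lid image gave a tilt of 0.02 rad, opposite in sign to an open lid. It takes in the lower lip and depth noise. A fit on the lid plate alone gave 0.004 rad, also not towards open.

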